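Turn the order wheel to the pass and ring the bell

ROBOT

A 6-joint arm with a two-finger parallel gripper is mounted at the origin on the work surface. World frame = base frame: x ahead of the robot, y to its left, z up, the work surface at z = 0. Lengths are in m, angles in rad, forces in N, time in s.
With the tool pointing down it reaches from about 0.425 to 0.95 m from the base axis. Payload 14.7 kg.
Tool frame: the origin (TCP) lies between the finger pads; the fingertips stand 25 mm ahead of it and the grasp point (between the pads) lies 6 mm ahead of it; z points along the fingers, y is the line along which they close (so a half turn about z gives the same grasp; the last joint's range is limited). The gripper opens to 85 mm and grips with 20 to 120 N. Pads are 22 mm wide; open, the fingers measure 114 mm over their backs; the gripper's body (76 mm by 85 mm) begins 54 mm behind the grasp point. The pads swing forward as they close: fully open they stand 13 mm farther back than shut.
Start: joints at [-1.259, 0.48, 1.596, -0, 1.065, -0.047], TCP at [0.228, -0.609, 0.256] pointing down, gripper open.
Joint ranges: [-2.75, 2.75], [-0.82, 2.05], [0.23, 2.67], [-1.56, 4.7], [0.09, 2.69], [-2.92, 2.92]. Speed limits (rad/s): [1.89, 1.89, 2.39, 3.01, 3.01, 3.01].

INTERFACE

Orientations are given as a unit quaternion [w, x, y, z].
In Python, from bench import observe, camera, sign_off gives the robot as it stands. The module is installed in compiled form; this text tells all that it offers.
- The arm moves only by the tool carry_out, never from a script. Its arguments are lists of equal length, an entry for each row: "slide": the shift along the tool's x, y, z as a fraction of full scale, a list of three; "rotation": the turn, a rotation vector about the tool's x, y, z as a fraction of full scale, a list of three; "claw": the gripper command: -1 is fully open, 1 is shut, values between are in proportion. A call has 1 to 12 rows; each row shifts and turns the commanded pose from where the row before left it, along the tool's axes as they then stand; what a row does not reach is not made up. Full scale, the value 1, is 2 cm for a shift and 8 degrees for a turn. A row lasts 1/10 s, in which the tool goes at most 50 mm and 8.59 degrees, less where a joint would pass 70% of its speed; a pose out of reach is approached as far as the arm can. A call with a number of a shift or a turn outside -1 to 1 is refused whole. A call with a gripper value outside its range is refused whole. The fingers move at their own pace and stop on an object; the grip force is fixed at half the most. Time passes only in rows, so rows that do not move let the fingers close. It gives the time, the measured TCP pose, the force, the opening and the grip force at its end, in the units of the state.
- observe(): the state, without advancing time (a new reading comes with each control period).
- camera(name): name is "scene" or "top"; returns a dict with "pixels" (420x560x3 uint8, red, green, blue), "z_map" (420x560 float32, m along the optical axis (not along the pixel's ray), 0 where there is no reading), "fx", "fy", "cx", "cy" (pixels), "dist_coeffs" ([k1, k2, p1, p2, k3] as OpenCV has them; the pictures are not rectified), "origin" and "orientation" of the camera in the world. Camera axes: x right, y down, z forward; pixel columns grow to the right and rows downward; lengths in m; the calibration is good to about 2 mm. A picture is of the moment at which its call begins.
- sign_off(): hands the job in; it is judged then, once.
The state is a dict: "clock": time; "joint_pos": joint angles; "joint_velocities": joint speeds; "joint_torque": joint torques, N m; "ee_pos": TCP position; "eef_rot": TCP orientation; "contact_force": force on the tool from outside, world axes, zero at the start; "wrist_torque": the same for the moment, N m; "finger_gap": finger opening in m; "gripper_force": force on a finger pad.
Only numpy, scipy, OpenCV 4.12 (cv2) and the standard library are available. Lean on these libraries where they do the work, as an engineer would, in place of code of your own. Each camera call takes 0.05 s, during which the arm holds its last target. There are 200 camera calls.

TASK

Push an arm of the order wheel round with one fingertip until the arm that ends in the round disc stands over the pointed tongue of the wheel's base, and leave it standing there. Then press the counter bell's plunger down with the fingertip and let it spring back, and finish clear of everything. Only touch and push: do not pinch, lift or shove the wheel or the bell, and leave the can, jar and cup where they stand.

Things in the scene. Friction and masses are not known exactly. Their poses are not given: they have to be found in the camera images.
- wheel_base: Order wheel's base, screwed to the counter, turned any way: white plastic plate 124 mm in diameter, 8 mm thick, with an upright post (20 mm) in its middle. A flat tongue, 30 mm wide, 8 mm thick, lies on the counter and runs out along the base's +x axis to a wider arrow tip ending 185 mm from the axis. The wheel turns on the post. Origin: on the counter under the post's axis.
- hub (a point): Wheel centre, on its vertical turning axis, level with the arms' centre lines, 98 mm above the counter. Aluminium hub 48 mm across, top 114 mm up; six level arms 60 degrees apart, round bars 10 mm thick. Five end in a dark clip 20 x 14 x 12 mm (outer end 132 mm from the axis), one in a flat round disc. Below the arms it is free down to the base (8 mm up).
- disc (a point): Centre of the flat round disc, 44 mm in diameter and 6 mm thick, that ends the sixth arm: 125 mm from the turning axis, 98 mm above the counter.
- tongue_mark (a point): Point on the middle line of the fixed tongue's upper face, 125 mm from the turning axis, 8 mm above the counter: the disc's centre belongs straight above it.
- wheel (a joint): Wheel angle on its base, rad: 0 (or a whole turn, 6.283) when the disc stands over the tongue, growing counter-clockwise seen from above; starts at 0.7 to 5.58. Turns both ways without a stop. Friction of 0.08 N m (about 1 N of push at 85 mm from the axis) and slight damping keep it where it is left; no noticeable coasting after a slow push.
- bell: Counter bell, loose on the counter, 0.45 kg: black round foot 92 mm in diameter, domed steel body up to 44 mm above the counter, and a steel plunger in the middle of its top. Origin: centre of its underside.
- plunger_top (a point): Centre of the top of the bell's plunger, a round steel button 20 mm in diameter; 62 mm above the counter when up.
- plunger (a joint): How far the bell's plunger is pressed down, m: 0 up, 0.006 fully down. A spring pushes it up with 1.5 N at the top and 4.5 N fully down; the bell counts as rung when pressed 4 mm or more.
- can: Bystander: food can 74 mm in diameter, 105 mm high, upright. Origin: centre of its underside.
- sauce_jar: Bystander: amber glass jar with a white lid, 68 mm in diameter, 100 mm high, upright. Origin: centre of its underside.
- cup: Bystander: steel cup, open at the top, 76 mm across the rim, 85 mm high, upright. Origin: centre of its underside.
There are look-alikes about, which are no part of the job. Leave any green or purple look-alike of the bell alone.

How it is judged:
By the outcome, as a careful person would: the job done as asked, in the order asked, and still so for the second after the job is handed in, with the robot touching nothing.
It also fails if it takes over 58 s, if anything falls off the work surface, if the arm or the gripper's body presses on something with over 40 N, if the wrist force passes 120 N, or if a joint passes its speed limit or range.

## Working session

There is one attempt and no reset: what is moved stays moved. The work goes in short steps, Python scripts to look and compute and a tool call to move; the robot and the scene stay as the last step left them, time stands still between calls to the robot, and variables do not carry over. Pictures are saved under pics/ and viewed, at most 10 in all, crops included, and the job is handed in when it is done.

Besides the shell and the picture viewer there is one more tool, called after "Emit:" as name(argument=value, ...) on one line, values as JSON. carry_out: Moves the arm, as the interface text tells. Shift numbers are shares of 2 cm and turn numbers shares of 8 degrees, none past 1 either way. Its arguments: {"type":"object","properties":{"slide":{"type":"array"},"rotation":{"type":"array"},"claw":{"type":"array"}},"required":["slide","rotation","claw"]}

```bash
mkdir -p pics; cat > h.py <<'E'
import numpy as np, cv2
from scipy.spatial.transform import Rotation as R
from bench import observe, camera, sign_off
def rot(q): return R.from_quat([q[1],q[2],q[3],q[0]]).as_matrix()
def K(c): return np.array([[c['fx'],0,c['cx']],[0,c['fy'],c['cy']],[0,0,1.]])
def world(c,uv):
    "pixels (n,2) with depth -> world"
    uv=np.asarray(uv,float).reshape(-1,2); n=cv2.undistortPoints(uv[:,None],K(c),np.array(c['dist_coeffs'],float))[:,0]
    z=c['z_map'][uv[:,1].round().astype(int),uv[:,0].round().astype(int)]
    return (np.c_[n,np.ones(len(n))]*z[:,None])@rot(c['orientation']).T+np.array(c['origin'])
def plane(c,uv,h):
    uv=np.asarray(uv,float).reshape(-1,2); n=cv2.undistortPoints(uv[:,None],K(c),np.array(c['dist_coeffs'],float))[:,0]
    d=np.c_[n,np.ones(len(n))]@rot(c['orientation']).T; o=np.array(c['origin'])
    return o+d*((h-o[2])/d[:,2])[:,None]
def save(c,name,box=None,s=1):
    im=c['pixels'][...,::-1]
    if box: im=im[box[1]:box[3],box[0]:box[2]]
    cv2.imwrite('pics/'+name,cv2.resize(im,None,fx=s,fy=s,interpolation=cv2.INTER_CUBIC))
E
python3 - <<'E'
from h import *
for n in('top','scene'):
    c=camera(n); save(c,n+'0.png'); print(n,c['origin'],c['orientation'],c['fx'],c['dist_coeffs'])
s=observe();print(s['ee_pos'],s['eef_rot'],s['finger_gap'],s['clock'])
E
```

```text
top [ 0.46707418 -0.01121396  1.65781865] [ 0.03153103 -0.70494503  0.70820836 -0.02234316] 487.33630288297235 [-0.06283137  0.          0.          0.          0.        ]
scene [1.78498171 0.11343589 1.07281178] [-0.28855015  0.60700527  0.67100766 -0.31310082] 484.5827415171086 [-0.01946608  0.          0.          0.          0.        ]
[ 0.22815115 -0.60827372  0.25573993] [-5.44744948e-04  9.83954364e-01  1.78419473e-01 -6.77340503e-05] 0.08536074638783442 0.1
```

View pics/top0.png

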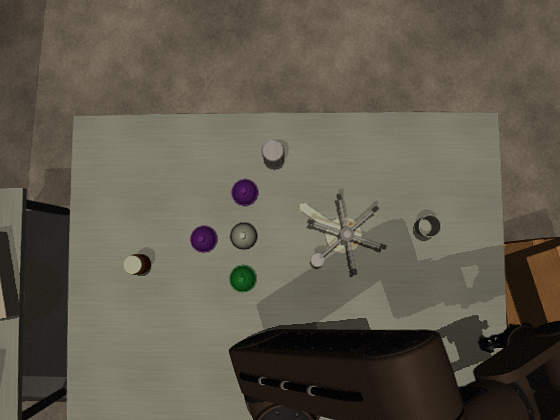

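View pics/scene0.png

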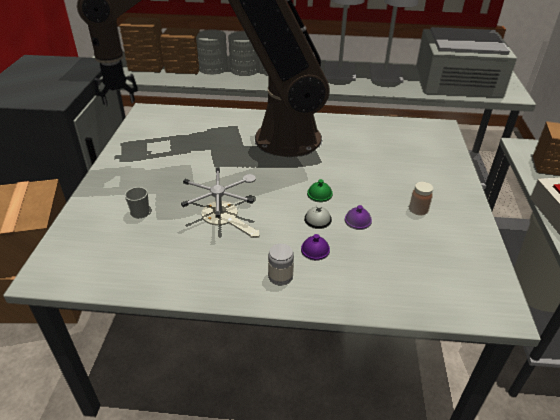

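The top view shows the hub at (346,233), the disc at (317,260) and the tongue's tip at about (303,207). There are four bell-like things: steel (243,236), purple (245,192) and (203,239), green (243,278). The steel one with the black foot fits the description. In the scene view it is at (318,215). I'll measure next and confirm the bell in one crop.

```bash
python3 - <<'E'
from h import *
c=camera('top'); save(c,'crop.png',(180,160,400,310),3.6)
def ctr(u,v,r,h0,h1):
    vv,uu=np.mgrid[v-r:v+r+1,u-r:u+r+1]; uv=np.c_[uu.ravel(),vv.ravel()]
    P=world(c,uv); m=(P[:,2]>h0)&(P[:,2]<h1); return P[m],uv[m]
for n,a in dict(hubtop=(346,233,14,.106,.125),disc=(317,260,10,.09,.11),plung=(243,236,12,.055,.07),bell=(243,236,20,.015,.07)).items():
    P,uv=ctr(*a); (ce,sz,_)=cv2.minAreaRect(P[:,:2].astype(np.float32)); print(n,len(P),P.mean(0).round(4),np.round(ce,4),np.round(sz,4),uv.mean(0))
# all arm-level points around hub: angle of arms
P,uv=ctr(346,233,55,.085,.112); 
h,_=ctr(346,233,14,.106,.125); h=h.mean(0)[:2]
d=P[:,:2]-h; r=np.hypot(*d.T); m=(r>.05)&(r<.15); a=np.degrees(np.arctan2(d[:,1],d[:,0]))[m]
ph=np.degrees(np.angle(np.exp(6j*np.radians(a)).mean()))/6; print('arm phase mod 60',ph, m.sum(), 'hub',h)
print(np.histogram(a,bins=np.arange(-180,181,10))[0])
# tongue: whitish low points 70..190mm
hsv=cv2.cvtColor(c['pixels'],cv2.COLOR_RGB2HSV)
Q,uv=ctr(346,233,75,-.01,.02); Q=plane(c,uv,.008); d=Q[:,:2]-h; r=np.hypot(*d.T); px=c['pixels'][uv[:,1],uv[:,0]].astype(int)
an=np.degrees(np.arctan2(d[:,1],d[:,0])); 
for lo,hi in((.08,.1),(.1,.12),(.12,.14),(.14,.16),(.16,.18),(.18,.2)):
    k=(r>lo)&(r<hi)&(px.min(1)>165); print(lo,k.sum(),np.median(an[k]) if k.any() else 0,an[k].std() if k.any() else 0)
print(c['pixels'][207:216,300:318].min(2))
print('tip',plane(c,[[303,207]],.008))
for n,a in dict(can=(273,150,18,.08,.12),cup=(427,226,18,.06,.1),pur=(245,192,18,.03,.07),pur2=(203,239,18,.03,.07),gr=(243,278,18,.03,.07)).items():
    P,uv=ctr(*a); print(n,P.mean(0).round(3))
E
```

```text
hubtop 169 [ 0.5239 -0.1941  0.1114] [ 0.5239 -0.193 ] [0.0882 0.0882] [346.07100592 232.85798817]
disc 166 [ 0.4433 -0.1059  0.1014] [ 0.443  -0.1108] [0.0418 0.0585] [318.30722892 258.42168675]
plung 28 [0.5216 0.1403 0.0624] [0.522  0.1393] [0.0166 0.0171] [242.21428571 234.57142857]
bell 469 [0.5209 0.1386 0.0356] [0.5216 0.1391] [0.0815 0.0809] [243.47334755 235.0575693 ]
arm phase mod 60 10.862579480132162 650 hub [ 0.52386255 -0.19406314]
[ 35  58   0   0   0   0  43  49   0   0   0   0  46  46   0   0   0   0
  60  29   0   0   0   0  33  52   0   0   0   0  52 136  11   0   0   0]
0.08 0 0 0
0.1 0 0 0
0.12 0 0 0
0.14 0 0 0
0.16 0 0 0
0.18 0 0 0
[[140 138 138 138 137 142 153 152 145 137 132 114  99 104 102 103 105 103]
 [142 141 137 137 142 148 152 151 140 138 142 138 119 103  89 104 108 104]
 [123 141 139 139 150 162 153 146 139 139 139 138 137 130 112  90  96 106]
 [126 143 140 141 152 164 157 139 142 138 138 138 138 141 136 116  96  88]
 [120 109 118 134 147 151 146 140 138 140 140 138 140 141 140 140 127 107]
 [105 101  98 104 129 146 139 137 141 138 139 140 139 140 140 138 143 134]
 [107 107 103 100  96 118 147 143 140 138 140 133 122 128 125 131 139 141]
 [105 108 109 108  98  95 115 130 143 142 139 130 114 113 112 115 122 128]
 [104 103 105 106 104  99  99 101 122 146 142 131 114 113 114 113 118 126]]
tip [[ 0.61623367 -0.06119689  0.008     ]]
can [0.79  0.037 0.103]
cup [ 0.55  -0.474  0.078]
pur [0.669 0.137 0.041]
pur2 [0.511 0.275 0.04 ]
gr [0.378 0.142 0.04 ]
```

View pics/crop.png

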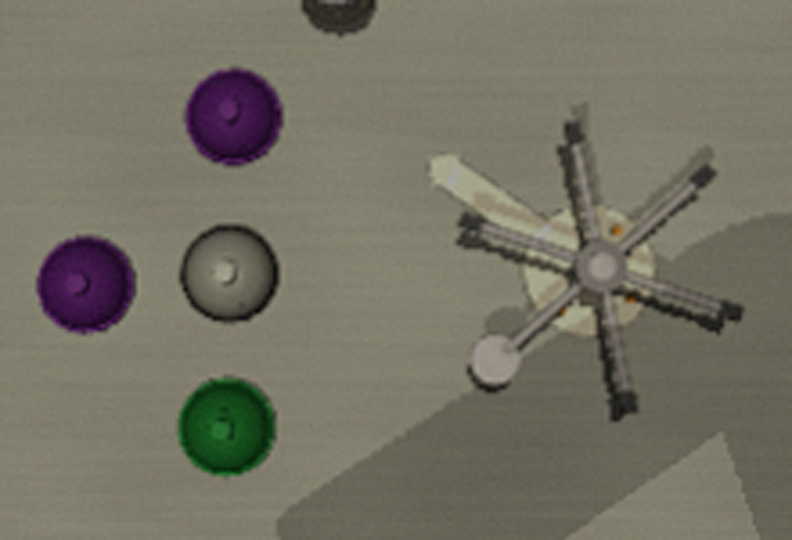

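The crop confirms the steel bell with the black foot, at about (243,235) in the full picture; its plunger is up at z 0.062. The tongue points to the upper left and the disc is at the lower left. I'll refine the tongue's angle by brightness relative to its surroundings.

```bash
cat > tongue.py <<'E'
from h import *
c=camera('top'); hub=np.array([.5239,-.1941])
vv,uu=np.mgrid[170:235,285:350]; uv=np.c_[uu.ravel(),vv.ravel()]
Q=plane(c,uv,.008)[:,:2]-hub; r=np.hypot(*Q.T); a=np.degrees(np.arctan2(Q[:,1],Q[:,0]))
px=c['pixels'][uv[:,1],uv[:,0]].astype(int)
k=(px.min(1)>122)&(a>30)&(a<66)&(r>.1)&(r<.2)
n,l,s,ce=cv2.connectedComponentsWithStats((k.reshape(vv.shape)).astype(np.uint8)); L=1+s[1:,4].argmax(); k&=(l.ravel()==L)
T=Q[k]; vx,vy,x0,y0=cv2.fitLine(T.astype(np.float32),cv2.DIST_HUBER,0,.001,.001).ravel()
print('n',k.sum(),'rmax',r[k].max(),'line dir',np.degrees(np.arctan2(vy,vx)),'offset from hub mm',1e3*(vx*y0-vy*x0))
for lo in np.arange(.10,.19,.01):
    m=k&(r>=lo)&(r<lo+.01)
    if m.any(): print(round(lo,2),m.sum(),'mid ang',(a[m].min()+a[m].max())/2,'width mm',1e3*lo*np.radians(np.ptp(a[m])))
E
python3 tongue.py
```

```text
n 142 rmax 0.17603281204004304 line dir 65.50049 offset from hub mm -27.89545
0.1 10 mid ang 50.48859043128118 width mm 9.648270894397106
0.11 9 mid ang 50.8641354765237 width mm 8.851252871303098
0.12 18 mid ang 55.02613824153107 width mm 23.483247898222988
0.13 24 mid ang 55.00404239370674 width mm 26.16222658508481
0.14 23 mid ang 54.83059992360553 width mm 24.56952691604491
0.15 24 mid ang 54.74617461173979 width mm 24.302647292511335
0.16 26 mid ang 54.66097031346439 width mm 30.656173188710703
0.17 8 mid ang 54.62909331630924 width mm 14.971956068672547
```

Tongue at about 54.8° and disc at about 131°, so the wheel turns about 76° clockwise. I'll push the arm at 71° from the gap at 101°. First I go above that gap.

Emit:
carry_out(slide=[[1,-0.84,0],[1,-0.84,0],[1,-0.84,0],[1,-0.84,0],[1,-0.84,0],[1,-0.84,0],[1,-0.84,0],[1,-0.84,0],[1,-0.84,0],[1,-0.84,0],[1,-0.84,0],[1,-0.84,0]], rotation=[[0,0,0],[0,0,0],[0,0,0],[0,0,0],[0,0,0],[0,0,0],[0,0,0],[0,0,0],[0,0,0],[0,0,0],[0,0,0],[0,0,0]], claw=[1,1,1,1,1,1,1,1,1,1,1,1])

```text
clock: 1.4
ee_pos: [0.3826, -0.3346, 0.2563]
eef_rot: [-0.0, 0.984, 0.178, 0.0]
contact_force: [-0.5, -0.4, -0.3]
finger_gap: -0.0001
gripper_force: 0.0
```

Emit:
carry_out(slide=[[0.98,-0.83,0],[0.98,-0.83,0],[0.98,-0.83,0],[0.98,-0.83,0],[0.98,-0.83,0],[0.98,-0.83,0],[0.98,-0.83,0],[0.98,-0.83,0],[0.98,-0.83,0],[0.98,-0.83,0],[0,0,0],[0,0,0]], rotation=[[0,0,0],[0,0,0],[0,0,0],[0,0,0],[0,0,0],[0,0,0],[0,0,0],[0,0,0],[0,0,0],[0,0,0],[0,0,0],[0,0,0]], claw=[1,1,1,1,1,1,1,1,1,1,1,1])

```text
clock: 2.6
ee_pos: [0.5074, -0.111, 0.2562]
eef_rot: [-0.0, 0.984, 0.179, -0.0]
contact_force: [0.1, 0.1, 0.5]
finger_gap: -0.0001
gripper_force: 0.0
```

Emit:
carry_out(slide=[[0,0,0.78],[0,0,0.78],[0,0,0.78],[0,0,0.78],[0,0,0.78],[0,0,0.78],[0,0,0.78],[0,0,0.78],[0,0,0.78],[0,0,0.78],[0,0,0],[0,0,0]], rotation=[[0,0,0],[0,0,0],[0,0,0],[0,0,0],[0,0,0],[0,0,0],[0,0,0],[0,0,0],[0,0,0],[0,0,0],[0,0,0],[0,0,0]], claw=[1,1,1,1,1,1,1,1,1,1,1,1])

```text
clock: 3.8
ee_pos: [0.5071, -0.1119, 0.1005]
eef_rot: [-0.0, 0.984, 0.178, -0.0]
contact_force: [-0.1, -1.1, -0.9]
finger_gap: 0.0001
gripper_force: 0.0
```

Emit:
carry_out(slide=[[0.25,0.05,0],[0.25,0.065,0],[0.245,0.08,0],[0.24,0.095,0],[0.23,0.11,0],[0.225,0.125,0],[0.215,0.135,0],[0.21,0.15,0],[0.2,0.16,0],[0.19,0.175,0],[0.18,0.185,0],[0.165,0.195,0]], rotation=[[0,0,0],[0,0,0],[0,0,0],[0,0,0],[0,0,0],[0,0,0],[0,0,0],[0,0,0],[0,0,0],[0,0,0],[0,0,0],[0,0,0]], claw=[1,1,1,1,1,1,1,1,1,1,1,1])

```text
clock: 5.0
ee_pos: [0.5672, -0.1218, 0.1003]
eef_rot: [-0.0, 0.984, 0.178, -0.0]
contact_force: [-1.6, -0.3, -0.2]
finger_gap: 0.0001
gripper_force: 0.5
```

```bash
python3 - <<'E'
from h import *
save(camera('scene'),'s1.png',(130,130,350,295),3.6)
E
```

```text
(no output)
```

View pics/s1.png

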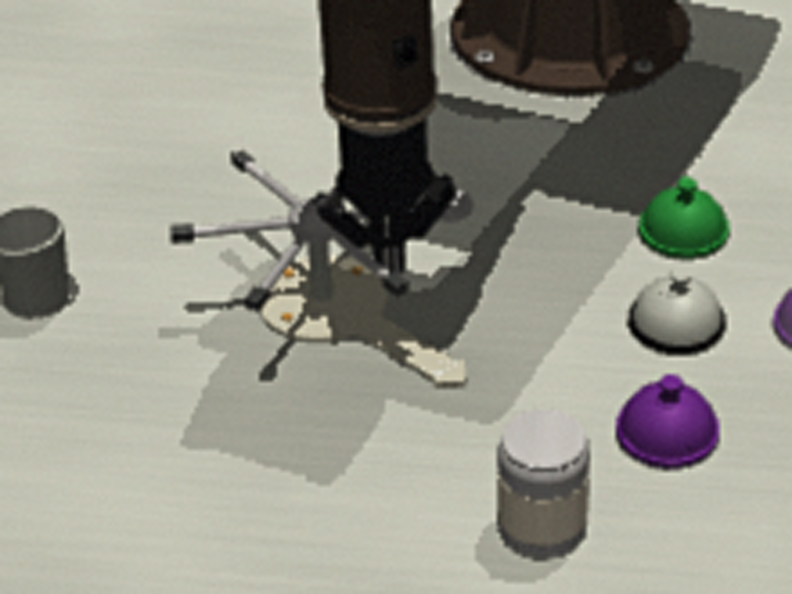

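The finger (crop 393,270) is behind the arm and the wheel is turning; forces are small. I'll carry on to a little short of the goal.

Emit:
carry_out(slide=[[0.155,0.205,0],[0.14,0.215,0],[0.13,0.22,0],[0.115,0.23,0],[0.1,0.235,0],[0.085,0.24,0],[0.07,0.245,0],[0.055,0.25,0],[0.04,0.255,0],[0.025,0.255,0],[0.01,0.255,0],[0,0,0]], rotation=[[0,0,0],[0,0,0],[0,0,0],[0,0,0],[0,0,0],[0,0,0],[0,0,0],[0,0,0],[0,0,0],[0,0,0],[0,0,0],[0,0,0]], claw=[1,1,1,1,1,1,1,1,1,1,1,1])

```text
clock: 6.25
ee_pos: [0.6029, -0.1646, 0.1004]
eef_rot: [0.0, 0.984, 0.178, 0.0]
contact_force: [0.3, 0.4, -1.0]
finger_gap: 0.0003
gripper_force: 0.0
```

```bash
python3 - <<'E'
from h import *
save(camera('scene'),'s2.png',(130,130,350,295),3.6)
c=camera('top')
im=np.hstack([c['pixels'][170:300,270:410]]);save(c,'t2.png',(270,170,410,300),4.5)
E
```

```text
(no output)
```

View pics/s2.png

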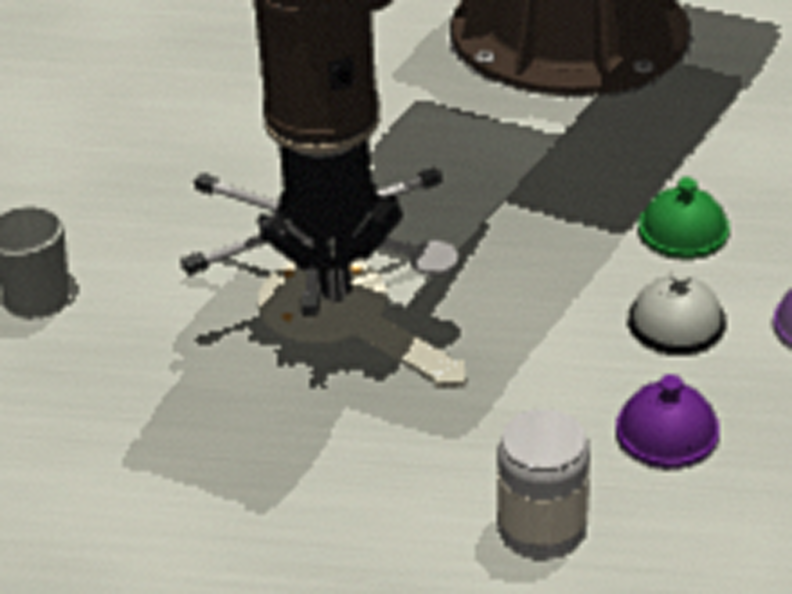

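View pics/t2.png

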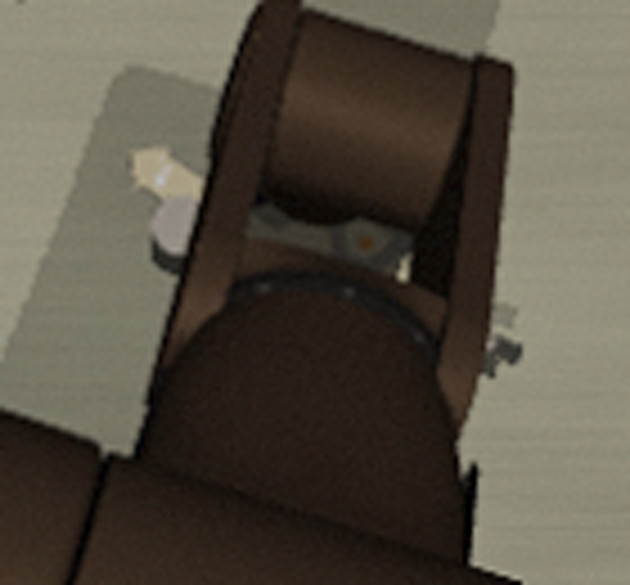

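In the scene view the disc is at crop (437,255), i.e. pixel (251,201), and the tongue's tip at crop (465,372). The disc is still short of the tongue. I'll measure both, and the hub, from this view.

```bash
cat > ang.py <<'E'
from h import *
def disc(c,u0,u1,v0,v1):
    vv,uu=np.mgrid[v0:v1,u0:u1]; uv=np.c_[uu.ravel(),vv.ravel()]; P=world(c,uv); px=c['pixels'][uv[:,1],uv[:,0]].astype(int)
    d=np.hypot(*(P[:,:2]-[.5239,-.1941]).T)
    m=(P[:,2]>.088)&(P[:,2]<.112)&(d>.105)&(d<.155)&(px.min(1)>110)
    Q=plane(c,uv[m],.101)[:,:2]; (ce,r)=cv2.minEnclosingCircle(Q.astype(np.float32)); return m.sum(),(Q.min(0)+Q.max(0))/2,np.ptp(Q,axis=0)
E
python3 - <<'E'
from ang import *
c=camera('scene'); n,p,s=disc(c,235,270,185,215); print(n,p,s)
for hub in ([.5239,-.1941],):
    d=p-hub; print('disc ang',np.degrees(np.arctan2(d[1],d[0])),np.hypot(*d))
# tongue tip region, plane .008
vv,uu=np.mgrid[215:245,240:262]; uv=np.c_[uu.ravel(),vv.ravel()]; px=c['pixels'][uv[:,1],uv[:,0]].astype(int)
k=((px[:,0]-px[:,2])>10)&(px.min(1)>140); Q=plane(c,uv,.008)[:,:2]-[.5239,-.1941]; r=np.hypot(*Q.T);a=np.degrees(np.arctan2(Q[:,1],Q[:,0]))
for lo in np.arange(.1,.2,.01):
    m=k&(r>=lo)&(r<lo+.01)
    if m.any(): print(round(lo,2),m.sum(),(a[m].min()+a[m].max())/2,1e3*lo*np.radians(np.ptp(a[m])))
E
```

```text
67 [ 0.56904029 -0.07870887] [0.03854215 0.03126107]
disc ang 68.6348726797584 0.12390624431758099
0.1 5 72.57939511372092 47.72940438825106
0.11 23 66.72299754273146 77.1746810889451
0.12 32 64.52251469801028 96.50903736307417
0.13 46 63.16564330605767 113.57158415703498
0.14 65 61.89724068601153 129.43515137506805
0.15 60 54.16031456263626 106.29822224384921
0.16 55 49.30363133054425 93.9598351754916
0.17 50 45.57078900582651 88.35315705504988
0.18 43 44.62774087127991 76.1368304229473
0.19 35 45.54843834850226 52.350363384536145
```

Disc at about 68°, goal about 55°. I'll push about 10° more, back off, lift and move aside so the top camera can see clearly.

Emit:
carry_out(slide=[[0,0.25,0],[-0.02,0.25,0],[-0.03,0.25,0],[0,0,0],[0.05,-0.6,0],[0.05,-0.6,0],[0,0,-1],[0,0,-1],[0,0,-1],[0,0,-1],[0,0,-1],[0,0,-1]], rotation=[[0,0,0],[0,0,0],[0,0,0],[0,0,0],[0,0,0],[0,0,0],[0,0,0],[0,0,0],[0,0,0],[0,0,0],[0,0,0],[0,0,0]], claw=[1,1,1,1,1,1,1,1,1,1,1,1])

```text
clock: 7.6
ee_pos: [0.5997, -0.1537, 0.2211]
eef_rot: [-0.0, 0.984, 0.179, -0.0]
contact_force: [-0.8, -0.3, 0.4]
finger_gap: 0.0001
gripper_force: 0.0
```

Emit:
carry_out(slide=[[0.09,-1,0],[0.09,-1,0],[0.09,-1,0],[0.09,-1,0],[0.09,-1,0],[0.09,-1,0],[0.09,-1,0],[0.09,-1,0],[0.09,-1,0],[0.09,-1,0],[0.09,-1,0],[0.09,-1,0]], rotation=[[0,0,0],[0,0,0],[0,0,0],[0,0,0],[0,0,0],[0,0,0],[0,0,0],[0,0,0],[0,0,0],[0,0,0],[0,0,0],[0,0,0]], claw=[1,1,1,1,1,1,1,1,1,1,1,1])

```text
clock: 8.8
ee_pos: [0.5344, 0.0793, 0.2194]
eef_rot: [-0.0, 0.984, 0.179, -0.001]
contact_force: [-0.0, 0.5, 0.4]
finger_gap: -0.0
gripper_force: 0.0
```

```bash
cat > look.py <<'E'
from h import *
import sys
c=camera('top'); save(c,sys.argv[1],(280,170,400,290),5)
vv,uu=np.mgrid[175:290,285:400]; uv=np.c_[uu.ravel(),vv.ravel()]; P=world(c,uv)
m=(P[:,2]>.085)&(P[:,2]<.125)
hub=np.array([.5239,-.1941]); Q=plane(c,uv[m],.101)[:,:2]
k=cv2.inRange(P[:,2].reshape(vv.shape),.085,.125)
for _ in range(3):
    d=Q-hub; r=np.hypot(*d.T); a=np.arctan2(d[:,1],d[:,0]); s=(r>.03)&(r<.1)
    ph=np.angle(np.exp(6j*a[s]).mean())/6
    # refine hub: each arm's perpendicular mean offset
    A=[];B=[]
    for j in range(6):
        t=ph+j*np.pi/3; n=np.array([-np.sin(t),np.cos(t)]); w=s&(np.abs(np.angle(np.exp(1j*(a-t))))<.3)&(d@n<.012)&(d@n>-.012)
        if w.sum()>15: A.append(n);B.append((d[w]@n).mean())
    hub=hub+np.linalg.lstsq(np.array(A),np.array(B),rcond=None)[0]
print('hub',hub,'phase',np.degrees(ph),'->',np.degrees(ph)%60)
px=c['pixels'][uv[m][:,1],uv[m][:,0]].astype(int)
w=(r>.106)&(r<.15)&(px.min(1)>100); D=Q[w]; ce=(D.min(0)+D.max(0))/2-hub; print('disc',w.sum(),np.ptp(D,axis=0),np.hypot(*ce),np.degrees(np.arctan2(ce[1],ce[0])))
T=plane(c,uv,.008)[:,:2]-hub; r=np.hypot(*T.T); a=np.degrees(np.arctan2(T[:,1],T[:,0])); px=c['pixels'][uv[:,1],uv[:,0]].astype(int)
kk=(px.min(1)>122)&(P[:,2]<.04)&(a>35)&(a<75)
for lo in np.arange(.1,.19,.01):
    q=kk&(r>=lo)&(r<lo+.01)
    if q.any(): print(round(lo,2),q.sum(),a[q].min(),a[q].max(),(a[q].min()+a[q].max())/2)
E
python3 look.py t3.png
```

```text
hub [ 0.52265733 -0.19641478] phase -1.940315365038968 -> 58.05968463496103
disc 136 [0.22036123 0.22092312] 0.014959956092718878 89.84332046262591
0.14 3 54.535131040592425 59.726802476118564 57.1309667583555
0.15 18 51.44545083734215 58.79170770376542 55.11857927055378
0.16 17 50.125245230649945 59.59333828508602 54.85929175786798
0.17 14 51.563841021195884 57.22221471312324 54.39302786715956
```

View pics/t3.png

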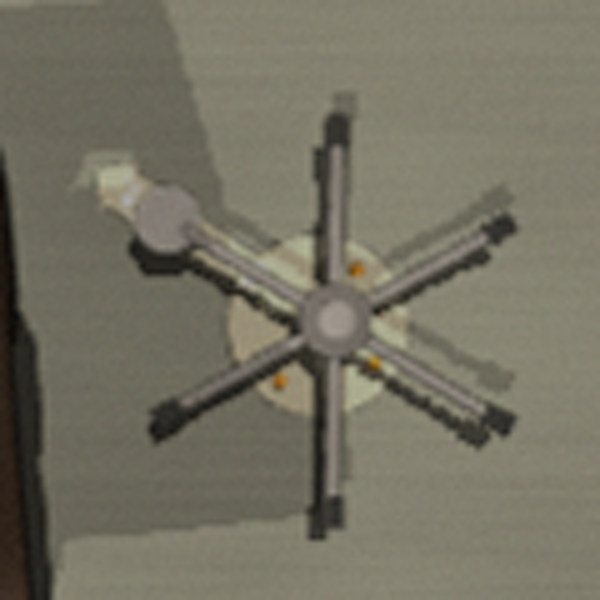

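The disc in crop t3 (165,220) stands nearly over the tongue. Orange screws are at (357,269), (373,365) and (279,381), opposite pairs around the plate's centre. I'll take the base centre and axis all on the z = 8 mm plane, so parallax cancels.

```bash
cat > rel.py <<'E'
from h import *
c=camera('top'); px=c['pixels'].astype(int)
sub=np.zeros(px.shape[:2],np.uint8); sub[210:265,325:370]=1
o=((px[...,0]-px[...,2]>70)&(sub>0)).astype(np.uint8)
n,l,s,ce=cv2.connectedComponentsWithStats(o)
pts=[]
for i in range(1,n):
    if s[i,4]>=2:
        v,u=np.nonzero(l==i); w=(px[v,u,0]-px[v,u,2]).astype(float); pts.append([(u*w).sum()/w.sum(),(v*w).sum()/w.sum()])
S=plane(c,pts,.009)[:,:2]; print('screws',np.round(pts,1).tolist(),S.round(4).tolist())
D=np.linalg.norm(S[:,None]-S[None],axis=2); i,j=np.unravel_index(D.argmax(),D.shape); C=(S[i]+S[j])/2; print('C',C,'diam',D.max())
print('screw angs',[round(float(np.degrees(np.arctan2(*(p-C)[::-1]))),1) for p in S])
# tongue (low bright) with respect to C
def low(img,tag):
    vv,uu=np.mgrid[180:240,285:345]; uv=np.c_[uu.ravel(),vv.ravel()]; T=plane(c,uv,.008)[:,:2]-C; r=np.hypot(*T.T); a=np.degrees(np.arctan2(T[:,1],T[:,0])); p=img[uv[:,1],uv[:,0]].astype(int)
    g=(p.min(1)>124)&(a>38)&(a<67); 
    for lo in (.13,.14,.15,.16,.17,.18):
        q=g&(r>=lo)&(r<lo+.01)
        if q.any(): print(tag,lo,q.sum(),round((a[q].min()+a[q].max())/2,2),round(a[q].mean(),2),r[q].max())
low(cv2.imread('pics/top0.png')[...,::-1],'t0')
# disc: bright circle at plane .101, by depth >.09
vv,uu=np.mgrid[195:235,295:330]; uv=np.c_[uu.ravel(),vv.ravel()]; P=world(c,uv); Q=plane(c,uv,.101)[:,:2]-C; r=np.hypot(*Q.T); a=np.degrees(np.arctan2(Q[:,1],Q[:,0]))
m=(P[:,2]>.085)&(r>.1)&(r<.16)&(a>20)&(a<90)
q=Q[m]; ce=(q.min(0)+q.max(0))/2; print('disc',m.sum(),np.ptp(q,axis=0),'r',np.hypot(*ce),'ang',np.degrees(np.arctan2(ce[1],ce[0])), 'circle',cv2.minEnclosingCircle(q.astype(np.float32)))
b=m&(r<.148)&(r>.103); print('mean ang',a[m&(r>.125)].mean(), c['pixels'][uv[m][:,1],uv[m][:,0]].min(1).min())
m2=m&(px[uv[:,1],uv[:,0]].min(1)>85); q=Q[m2]; ce=(q.min(0)+q.max(0))/2; print('disc bright',m2.sum(),np.ptp(q,axis=0),np.hypot(*ce),np.degrees(np.arctan2(ce[1],ce[0])),'world',ce+C)
E
python3 rel.py
```

```text
screws [[351.0, 223.5], [354.5, 242.2], [335.7, 245.6]] [[0.5591, -0.2234], [0.4959, -0.2341], [0.4847, -0.1707]]
C [ 0.52191746 -0.19705008] diam 0.09112878853222589
screw angs [-35.3, -125.1, 144.7]
t0 0.13 21 54.68 54.82 0.13948212022487744
t0 0.14 24 55.03 54.9 0.1496144418407016
t0 0.15 24 55.09 55.16 0.15983574198904116
t0 0.16 24 54.4 54.41 0.1693273019857559
t0 0.17 15 54.44 54.59 0.1795855229931418
disc 155 [0.07694282 0.08358116] r 0.12270941643622325 ang 67.32600546582896 circle ((0.05528878793120384, 0.11165299266576767), 0.04685053601861)
mean ang 58.40049577424427 31
disc bright 153 [0.07694282 0.08358116] 0.12270941643622325 67.32600546582896 world [ 0.56922038 -0.08382449]
```

```bash
cat > ph.py <<'E'
from h import *
c=camera('top'); px=c['pixels'].astype(int); C=np.array([.5220,-.1970])
vv,uu=np.mgrid[180:290,290:395]; uv=np.c_[uu.ravel(),vv.ravel()]; P=world(c,uv); p=px[uv[:,1],uv[:,0]]
hm=(P[:,2]>.085)&(P[:,2]<.12)&(p.min(1)>75)   # lit upper faces
Q=plane(c,uv,.102)[:,:2]; hub=C.copy()
for _ in range(4):
    d=Q-hub; r=np.hypot(*d.T); a=np.arctan2(d[:,1],d[:,0]); s=hm&(r>.03)&(r<.1)
    ph=np.angle(np.exp(6j*a[s]).mean())/6; A=[];B=[];J=[]
    for j in range(6):
        t=ph+j*np.pi/3; n=np.array([-np.sin(t),np.cos(t)]); w=s&(np.abs(d@n)<.01)&(d@[np.cos(t),np.sin(t)]>0)
        if w.sum()>10:
            vx,vy,_,_=cv2.fitLine(d[w].astype(np.float32),cv2.DIST_L2,0,.001,.001).ravel(); J.append(round(float(np.degrees(np.arctan2(vy,vx)))%60,1)); A.append(n);B.append((d[w]@n).mean())
    hub=hub+np.linalg.lstsq(np.array(A),np.array(B),rcond=None)[0]
print('hub',hub,'phase',np.degrees(ph)%60,'arms',J)
m=(hm&((p[:,0]-p[:,2])<22)&(r>.1)&(r<.16)).reshape(vv.shape).astype(np.uint8)
m=cv2.morphologyEx(m,cv2.MORPH_OPEN,np.ones((5,5),np.uint8)); n,l,s,ce=cv2.connectedComponentsWithStats(m)
i=1+s[1:,4].argmax(); u,v=ce[i]+[290,180]; D=plane(c,[[u,v]],.101)[0,:2]
for h in (hub,C): e=D-h; print('disc px',u,v,s[i],'r',np.hypot(*e),'ang',np.degrees(np.arctan2(e[1],e[0])))
E
python3 ph.py
```

```text
hub [ 0.52280705 -0.19643557] phase 57.99573119679843 arms [59.4, 58.5, 58.0, 58.8, 59.0, 58.7]
disc px 313.21276595744683 213.13475177304963 [ 17  27  13  13 141] r 0.1239821288202937 ang 58.314423432985166
disc px 313.21276595744683 213.13475177304963 [ 17  27  13  13 141] r 0.12488694898227604 ang 58.13536745546437
```

Disc at 58.2° against the tongue's 54.8°, so 3.4° to go, about 5 mm beyond the last push's end. I'll go back the same way.

Emit:
carry_out(slide=[[-0.09,1,0],[-0.09,1,0],[-0.09,1,0],[-0.09,1,0],[-0.09,1,0],[-0.09,1,0],[-0.09,1,0],[-0.09,1,0],[-0.09,1,0],[-0.09,1,0],[-0.09,1,0],[-0.09,1,0]], rotation=[[0,0,0],[0,0,0],[0,0,0],[0,0,0],[0,0,0],[0,0,0],[0,0,0],[0,0,0],[0,0,0],[0,0,0],[0,0,0],[0,0,0]], claw=[1,1,1,1,1,1,1,1,1,1,1,1])

```text
clock: 10.15
ee_pos: [0.6004, -0.1564, 0.2201]
eef_rot: [-0.0, 0.984, 0.178, -0.0]
contact_force: [0.2, 0.6, -0.1]
finger_gap: -0.0001
gripper_force: 0.0
```

Emit:
carry_out(slide=[[0,0,0],[0,0,1],[0,0,1],[0,0,1],[0,0,1],[0,0,1],[0,0,1],[0,0,0],[0,0,0]], rotation=[[0,0,0],[0,0,0],[0,0,0],[0,0,0],[0,0,0],[0,0,0],[0,0,0],[0,0,0],[0,0,0]], claw=[1,1,1,1,1,1,1,1,1])

```text
clock: 11.05
ee_pos: [0.6002, -0.1551, 0.1004]
eef_rot: [-0.0, 0.984, 0.178, -0.0]
contact_force: [0.6, -0.1, 0.5]
finger_gap: 0.0001
gripper_force: 0.0
```

Emit:
carry_out(slide=[[-0.02,0.5,0],[-0.02,0.5,0],[-0.025,0.125,0],[-0.025,0.125,0],[-0.025,0.125,0],[-0.025,0.125,0],[0,0,0],[0,0,0]], rotation=[[0,0,0],[0,0,0],[0,0,0],[0,0,0],[0,0,0],[0,0,0],[0,0,0],[0,0,0]], claw=[1,1,1,1,1,1,1,1])

```text
clock: 11.85
ee_pos: [0.6081, -0.1842, 0.1003]
eef_rot: [-0.0, 0.984, 0.178, -0.0]
contact_force: [-0.6, 0.6, -0.1]
finger_gap: -0.0
gripper_force: 0.0
```

Emit:
carry_out(slide=[[0.05,-0.7,0],[0.05,-0.7,0],[0,0,0],[0,0,-1],[0,0,-1],[0,0,-1],[0,0,-1],[0,0,-1],[0,0,-1],[0,0,0]], rotation=[[0,0,0],[0,0,0],[0,0,0],[0,0,0],[0,0,0],[0,0,0],[0,0,0],[0,0,0],[0,0,0],[0,0,0]], claw=[1,1,1,1,1,1,1,1,1,1])

```text
clock: 12.85
ee_pos: [0.6014, -0.1572, 0.223]
eef_rot: [0.001, 0.984, 0.179, 0.002]
contact_force: [0.2, -0.7, -0.0]
finger_gap: -0.0001
gripper_force: 0.0
```

Emit:
carry_out(slide=[[0.09,-1,0],[0.09,-1,0],[0.09,-1,0],[0.09,-1,0],[0.09,-1,0],[0.09,-1,0],[0.09,-1,0],[0.09,-1,0],[0.09,-1,0],[0.09,-1,0],[0.09,-1,0],[0.09,-1,0]], rotation=[[0,0,0],[0,0,0],[0,0,0],[0,0,0],[0,0,0],[0,0,0],[0,0,0],[0,0,0],[0,0,0],[0,0,0],[0,0,0],[0,0,0]], claw=[1,1,1,1,1,1,1,1,1,1,1,1])

```text
clock: 14.05
ee_pos: [0.5347, 0.077, 0.2198]
eef_rot: [-0.0, 0.984, 0.179, -0.0]
contact_force: [0.5, -0.1, 0.4]
finger_gap: -0.0001
gripper_force: 0.0
```

```bash
python3 ph.py; python3 rel.py | head -3
```

```text
hub [ 0.52271063 -0.19649006] phase 54.740367372778955 arms [57.0, 55.1, 54.7, 55.6, 55.0, 54.5]
disc px 314.88275862068963 211.17241379310346 [ 19  25  13  13 145] r 0.12305279241427207 ang 54.477295633813824
disc px 314.88275862068963 211.17241379310346 [ 19  25  13  13 145] r 0.12388103944545108 ang 54.34682802303524
screws [[351.0, 223.5], [354.5, 242.5], [335.8, 245.6]] [[0.5591, -0.2234], [0.495, -0.2343], [0.4847, -0.1708]]
C [ 0.5219034  -0.19706377] diam 0.09109222253674605
screw angs [-35.3, -125.9, 144.7]
```

Disc at 54.4 to 54.7° against the tongue's 54.8°, so it is over the tongue. Next, above the bell's plunger and down to just over it.

Emit:
carry_out(slide=[[0.125,-0.79,0],[0.125,-0.79,0],[0.125,-0.79,0],[0.125,-0.79,0],[0,0,0.78],[0,0,0.78],[0,0,0.78],[0,0,0.78],[0,0,0.78],[0,0,0.78],[0,0,0.78],[0,0,0]], rotation=[[0,0,0],[0,0,0],[0,0,0],[0,0,0],[0,0,0],[0,0,0],[0,0,0],[0,0,0],[0,0,0],[0,0,0],[0,0,0],[0,0,0]], claw=[1,1,1,1,1,1,1,1,1,1,1,1])

```text
clock: 15.35
ee_pos: [0.522, 0.1382, 0.1095]
eef_rot: [0.0, 0.984, 0.179, -0.002]
contact_force: [0.5, -0.4, 0.4]
finger_gap: -0.0002
gripper_force: 0.0
```

```bash
python3 - <<'E'
from h import *
save(camera('scene'),'b1.png',(270,140,400,240),6); s=observe(); print(s['ee_pos'],s['contact_force'])
E
```

```text
[0.5225859  0.13824902 0.11047982] [-0.66670662  0.64037062  1.11444682]
```

View pics/b1.png

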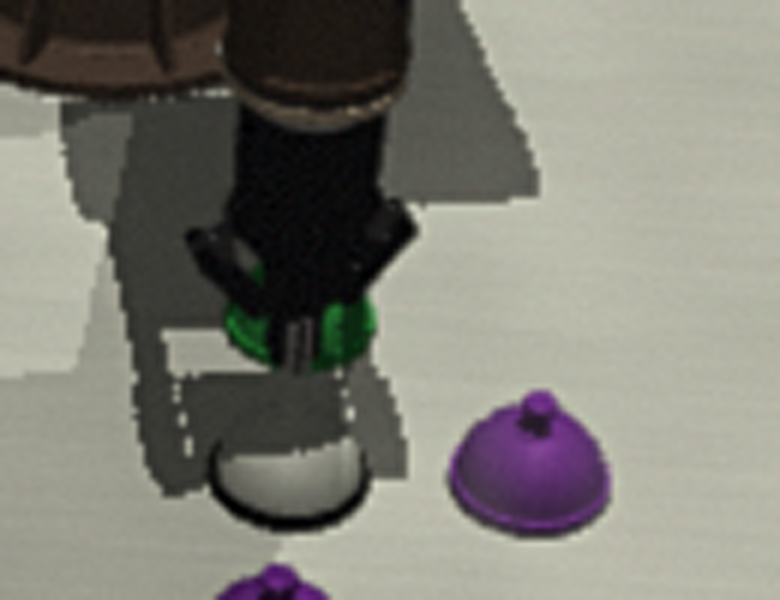

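The fingertip (crop 297,370) is above the steel bell (dome centre about 290,450), aligned within about 2 mm. Lowering, then pressing in small steps.

Emit:
carry_out(slide=[[0,0.0,0.3],[0,0,0.3],[0,0,0.3],[0,0,0.1],[0,0,0.1],[0,0,0.1],[0,0,0]], rotation=[[0,0,0],[0,0,0],[0,0,0],[0,0,0],[0,0,0],[0,0,0],[0,0,0]], claw=[1,1,1,1,1,1,1])

```text
clock: 16.1
ee_pos: [0.5233, 0.1377, 0.087]
eef_rot: [0.0, 0.984, 0.178, 0.0]
contact_force: [-0.0, 0.0, 1.7]
finger_gap: 0.0005
gripper_force: 0.7
```

Emit:
carry_out(slide=[[0,0,0.1],[0,0,0.1],[0,0,0]], rotation=[[0,0,0],[0,0,0],[0,0,0]], claw=[1,1,1])

```text
clock: 16.4
ee_pos: [0.5234, 0.1377, 0.083]
eef_rot: [0.0, 0.984, 0.178, 0.0]
contact_force: [-0.1, 0.3, 3.9]
finger_gap: -0.0006
gripper_force: 1.7
```

Emit:
carry_out(slide=[[0,0,0.075],[0,0,0],[0,0,0]], rotation=[[0,0,0],[0,0,0],[0,0,0]], claw=[1,1,1])

```text
clock: 16.7
ee_pos: [0.5234, 0.1377, 0.0816]
eef_rot: [-0.0, 0.984, 0.178, 0.0]
contact_force: [0.2, -0.7, 3.9]
finger_gap: -0.0001
gripper_force: 2.0
```

Emit:
carry_out(slide=[[0,0,-0.1],[0,0,-0.2],[0,0,-0.4],[0,0,-0.8],[0,0,-1],[0,0,-1],[0,0,-1],[0,0,-1],[0,0,-1],[0,0,-1],[0,0,0],[0,0,0]], rotation=[[0,0,0],[0,0,0],[0,0,0],[0,0,0],[0,0,0],[0,0,0],[0,0,0],[0,0,0],[0,0,0],[0,0,0],[0,0,0],[0,0,0]], claw=[1,1,1,1,1,1,1,1,1,1,1,1])

```text
clock: 17.9
ee_pos: [0.5232, 0.1377, 0.232]
eef_rot: [-0.0, 0.984, 0.178, 0.0]
contact_force: [-0.5, 0.2, -1.3]
finger_gap: 0.0001
gripper_force: 0.0
```

```bash
python3 ph.py; python3 - <<'E'
from h import *
save(camera('scene'),'end.png'); s=observe(); print(s['ee_pos'],s['contact_force'],s['clock'])
E
```

```text
hub [ 0.52274064 -0.19637686] phase 54.6813242424979 arms [57.0, 54.8, 54.3, 55.0, 55.0, 54.5]
disc px 314.86206896551727 211.1862068965517 [ 19  25  13  13 145] r 0.1229719369517024 ang 54.49276121934295
disc px 314.86206896551727 211.1862068965517 [ 19  25  13  13 145] r 0.12390959810692923 ang 54.38132756045189
[0.52272141 0.13762725 0.23102504] [-0.51964581 -0.32011102 -0.31761088] 18.0
```

View pics/end.png

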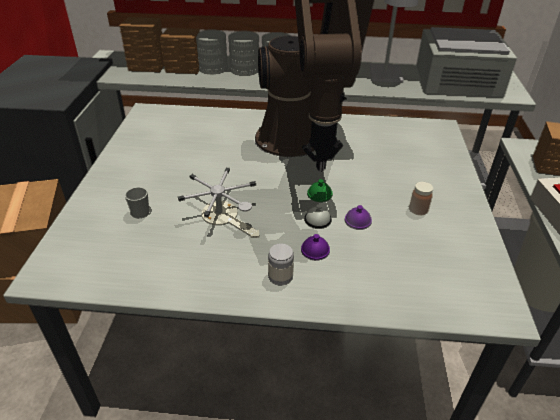

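The final view shows the disc (245,206) over the tongue, the bell (318,217) in place and upright, the can, jar and cup where they stood, and the gripper well clear above. The plunger went down about 5.4 mm at about 4 N and was let go.

```bash
python3 -c "
from bench import sign_off; print(sign_off())"
```

```text
the job is handed in; nothing more can be done
None
```

I handed the job in at about 18 s: the disc stands over the tongue to within about half a degree, the steel bell's plunger was pressed about 5.4 mm and released, and the arm finished clear of everything.

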